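# Close up the slip bottle: tighten the collar and snap the cap on

### The job

Close up the slip bottle in the wooden caddy: first screw its ribbed collar tight (clockwise seen from above, a fraction of a turn, until it stops), then fetch the tall snap cap standing on the bench and press it straight down over the spout until it clicks home. Keep pressing firmly after the click and finish like that, with the gripper still holding the cap pressed down on the bottle; do not let go. Leave the flat jar lid and the other things on the bench where they are.

Things in the scene. Friction and masses are not known exactly. Their poses are not given: they have to be found in the camera images.
- collar (a joint): how far the bottle's ribbed screw collar is from tight, in rad: 0 = tight (hard stop), positive = unscrewed, counter-clockwise seen from above; starts 0.6 to 1.2. It turns in place on a vertical axis (does not rise), needs about 0.1 N m and stays where it is left
- collar_mid (a point): centre of the collar: white, 45 mm across (47 over the ribs), 30 mm tall, this point half-way up on its axis. Grip its sides from above, spout between the fingers, fingertips 10 mm or more above its lower edge, where a 7 mm high lug sticks out 11 mm on this point's x side; it meets a block on the bottle's shoulder when tight. The spout stands 30 mm above the collar's top
- spout_foot (a point): point on the axis of the upright spout (the stud), level with the collar's top; z up. Spout 20 mm across, 30 mm tall, its last 6 mm tapering to 13 mm; three sprung round bumps centred 14 mm above this point stick out 3.5 mm from its side. The bottle and its wooden caddy (110 mm square, 45 mm high) are fixed to the bench
- spout_top (a point): centre of the spout's top, 30 mm above spout_foot. The cap's mouth meets the bumps with its lower edge 18 mm above spout_foot; about 12 N pushes it over them, then the force drops and they draw it down. Clicked home, its lower edge is about 4.5 mm above spout_foot (its centre 21.5 mm above), just touching the seal; pressed on, it sinks at most 2.5 mm more, to a hard stop
- seal: rubber seal in the spout's top, 10 mm across; origin at the centre of its top face, 2.5 mm above the spout's top. It is sprung (about 4 N per mm) and can be pressed in until flush, at about 10 N
- cap_mid (a point): centre (half-way up, on its axis) of the snap cap: plain white round cap, 37 mm across, 34 mm tall, 20 to 45 g, standing mouth down on the bench, any yaw. Inside it is 28 mm deep; its mouth is 23 mm across over the lowest 5 mm and 29 mm above that
- vase: unglazed clay vase, 92 mm wide, 125 mm tall; a bystander, origin under its centre
- bowl: round clay bowl, 110 mm across, 50 mm tall; a bystander, origin under its centre
- mug: clay mug, 76 mm across, 85 mm tall; a bystander, origin under its centre
- glaze_jar: small closed round jar, 48 mm across, 60 mm tall; a bystander, origin under its centre
- plaster_disc: plaster disc, 54 mm across, 22 mm thick; a bystander, origin under its centre
- brush: glaze brush, 170 mm long, lying flat; a bystander, origin beneath it
- rib: wooden-handled spatula, 180 mm long, lying flat; a bystander, origin beneath it
- jar_lid: flat round jar lid, 62 mm across, 16 mm tall, same white plastic as the cap; it fits nothing here; a bystander, origin under its centre

How it is judged:
By the outcome, as a careful person would: the job done as asked, in the order asked, and still so for the second after the job is handed in, while the arm keeps its last pose, push and grip.
It also fails if it takes over 61 s, if anything falls off the work surface, if the arm or the gripper's body presses on something with over 40 N, if the wrist force passes 120 N, or if a joint passes its speed limit or range.

### The arm

A 6-joint arm with a two-finger parallel gripper is mounted at the origin on the work surface. World frame = base frame: x ahead of the robot, y to its left, z up, the work surface at z = 0. Lengths are in m, angles in rad, forces in N, time in s.
With the tool pointing down it reaches from about 0.35 to 0.975 m from the base axis. Payload 4.9 kg.
Tool frame: the origin (TCP) lies at the centre of the arm's flange, where the gripper is bolted on; the fingertips stand 173 mm ahead of it and the grasp point (between the pads) lies 155 mm ahead of it; z points along the fingers, y is the direction in which the jaws open and shut (so a half turn about z gives the same grasp; the last joint's range is limited). The gripper opens to 85 mm and grips with 20 to 120 N. Pads are 22 mm wide; open, the fingers measure 114 mm over their backs; the gripper's body (76 mm by 85 mm) begins 54 mm behind the grasp point. The pads swing forward as they close: fully open they stand 13 mm farther back than shut.
Start: joints at [1.072, 0.053, 1.613, -0, 1.476, -0.119], TCP at [0.232, 0.58, 0.405] pointing down, gripper open.
Joint ranges: [-3.01, 3.01], [-1.01, 2.22], [0.06, 2.58], [-1.02, 4.17], [0.09, 2.62], [-3.14, 3.14]. Speed limits (rad/s): [2.57, 2.57, 3.14, 3.14, 3.14, 3.14].

### API

Orientations are given as a rotation vector (axis times angle).
In Python, from workcell import get_state, camera, job_done gives the robot as it stands.
- The arm moves only by the tool servo_tool, never from a script. Its argument "commands" is text: rows parted by semicolons, each of 4 numbers parted by spaces: the shift along the tool's x, y, z in mm, then the turn about the tool's z in degrees. A call has 1 to 10 rows; each row is the pose to reach, as a shift and turn from the pose commanded when the call began, along the tool's axes at that moment; what a row does not reach only later rows make up. A row lasts 1/12 s, in which the tool goes at most 41.7 mm and 7.16 degrees, less where a joint would pass 70% of its speed; a pose out of reach is approached as far as the arm can. A call with a gripper value outside its range is refused whole. "fingers" is the opening, from -1 (shut) to 1 (fully open), so that 0 is half open, set as the call begins (left out, the last holds). The fingers move at their own pace and stop on an object; "newtons" is the grip in N (left out, the last holds). Time passes only in rows, so rows that repeat a pose let the fingers close. It gives the time, the measured TCP pose, the force and the opening at its end, in the units of the state.
- get_state(): the state, without advancing time (a new reading comes with each control period).
- camera(name): name is "scene" or "top" or "wrist"; returns a dict with "img" (400x640x3 uint8, blue, green, red), "K" (3x3 intrinsics, pixels), "dist_coeffs" ([k1, k2, p1, p2, k3] as OpenCV has them; the pictures are not rectified), "rvec" (rotation vector, rad) and "tvec" (3), from world to camera coordinates, as OpenCV has them. Camera axes: x right, y down, z forward; pixel columns grow to the right and rows downward; lengths in m; the calibration is good to about 2 mm. A picture is of the moment at which its call begins. There is no depth.
- job_done(): hands the job in, once; it reports no verdict.
The state is a dict: "t": time; "q": joint angles; "dq": joint speeds; "tau": joint torques, N m; "tcp_pos": TCP position; "tool_rot": TCP orientation; "ft_force": force on the tool from outside, world axes, zero at the start; "wrist_torque": the same for the moment, N m; "opening": finger opening in m.
Only numpy, scipy, OpenCV 4.12 (cv2) and the standard library are available. Lean on these libraries where they do the work, as an engineer would, in place of code of your own. Each camera call takes 0.05 s, during which the arm holds its last target. There are 200 camera calls.

## Working session

There is one attempt and no reset: what is moved stays moved. The work goes in short steps, Python scripts to look and compute and a tool call to move; the robot and the scene stay as the last step left them, time stands still between calls to the robot, and variables do not carry over. Pictures are saved under pics/ and viewed, about 8 in all and at most 12, crops included, and the job is handed in when it is done.

Besides the shell and the picture viewer there is one more tool, called after "Call:" by a JSON object that holds its "fn" and its "kwargs". servo_tool: Moves the arm, as the interface text tells. Its arguments: {"type":"object","properties":{"commands":{"type":"string"},"fingers":{"type":"number"},"newtons":{"type":"number"}},"required":["commands"]}

```bash
mkdir -p pics; cat > h.py <<'E'
import numpy as np, cv2
from workcell import get_state, camera, job_done
def ray(c,uv):
    p=cv2.undistortPoints(np.array([[uv]],float),c["K"],c["dist_coeffs"])[0,0]
    R=cv2.Rodrigues(np.array(c["rvec"],float))[0]; t=np.array(c["tvec"],float).ravel()
    return -R.T@t, R.T@np.array([p[0],p[1],1.])
def onz(c,uv,z):
    o,d=ray(c,uv); return o+d*(z-o[2])/d[2]
def proj(c,P):
    return cv2.projectPoints(np.array(P,float).reshape(-1,3),np.array(c["rvec"],float),np.array(c["tvec"],float),c["K"],c["dist_coeffs"])[0].reshape(-1,2)
def get(n):
    c=camera(n)
    for k in("K","dist_coeffs","rvec","tvec"): c[k]=np.array(c[k],float)
    return c
E
python3 - <<'E'
from h import *
import pickle
a=get("top");b=get("scene");pickle.dump((a,b),open("c0.pkl","wb"))
cv2.imwrite("pics/top0.png",a["img"]);cv2.imwrite("pics/scene0.png",b["img"])
s=get_state();print(s)
for c in(a,b):print(ray(c,(320,200)))
E
```

```text
{'t': 0.1, 'q': array([ 1.07198718e+00,  5.32631429e-02,  1.61418777e+00, -2.46920958e-05,
        1.47599876e+00, -1.19012568e-01]), 'dq': array([ 1.43725201e-03, -4.45361284e-04, -3.48738551e-03,  5.68592194e-05,
       -6.71388706e-04,  4.60830105e-04]), 'tau': array([ 6.52021972e-04, -3.94900596e+01, -3.71363819e+01, -1.15620769e-04,
        3.88017899e-03, -2.43247274e-05]), 'tcp_pos': array([0.23159284, 0.58023169, 0.40358427]), 'tool_rot': array([-5.92897904e-01, -3.08458567e+00,  2.79018547e-03]), 'ft_force': array([-0.00269808,  1.00936486,  0.73350597]), 'wrist_torque': array([ 0.01187931, -0.02676713,  0.01980745]), 'opening': 0.08530102724345848}
(array([0.40790333, 0.03336032, 1.136255  ]), array([ 0.11141748, -0.02671345, -0.99356925]))
(array([1.04569265, 0.65155326, 0.98022622]), array([-0.43056478, -0.52826013, -0.73208457]))
```

View pics/top0.png

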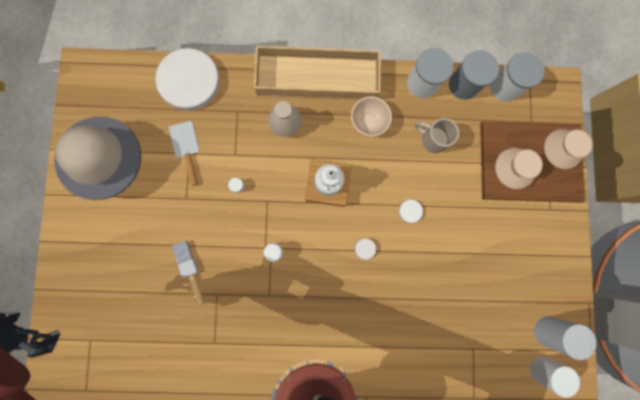

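View pics/scene0.png

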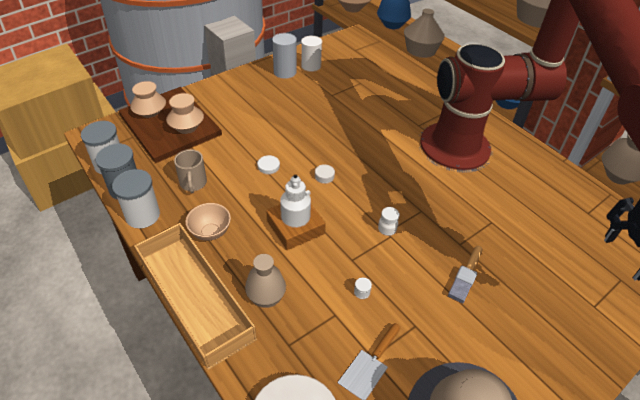

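The cap is at top (236,185) / scene (363,288), the bottle in its caddy at top (330,178) / scene (295,205). The glaze jar is at top (272,253). I'll enlarge the bottle and cap next.

```bash
python3 - <<'E'
from h import *
import pickle
a,b=pickle.load(open("c0.pkl","rb"))
def crop(c,x,y,w,h,s): return cv2.resize(c["img"][y:y+h,x:x+w],None,fx=s,fy=s,interpolation=cv2.INTER_CUBIC)
t=np.hstack([crop(a,300,150,60,60,6.6667),crop(b,262,168,66,80,5)[:400]]); t2=np.hstack([crop(a,216,165,40,40,5),crop(b,343,268,40,40,5)])
im=np.zeros((600,730,3),np.uint8); im[:400,:t.shape[1]]=t[:, :730]; im[400:,:400]=t2
cv2.imwrite("pics/crop1.png",im)
print(onz(a,(236,185),.034),onz(b,(363,283),.034),onz(a,(236,185),.017),onz(b,(363,288),.017))
E
```

```text
[0.56444636 0.22751976 0.034     ] [0.56367436 0.22738787 0.034     ] [0.56686071 0.23051427 0.017     ] [0.56375899 0.23009606 0.017     ]
```

View pics/crop1.png

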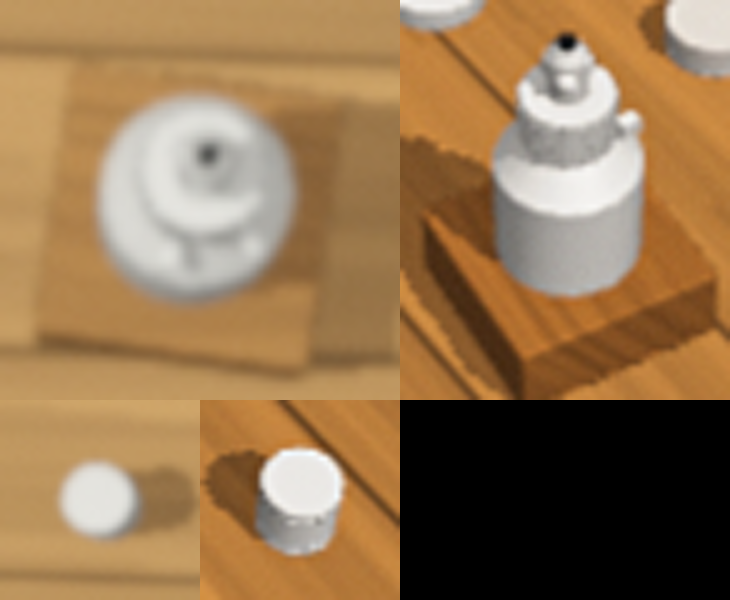

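```bash
cat >> h.py <<'E'
def tri(c1,u1,c2,u2):
    o1,d1=ray(c1,u1);o2,d2=ray(c2,u2)
    s=np.linalg.lstsq(np.c_[d1,-d2],o2-o1,rcond=None)[0]
    p,q=o1+s[0]*d1,o2+s[1]*d2
    return (p+q)/2,np.linalg.norm(p-q)
def delta(target):
    s=get_state();R=cv2.Rodrigues(np.array(s["tool_rot"]))[0]
    print("t",s["t"],"tcp",s["tcp_pos"].round(4),"yaw_x",np.degrees(np.arctan2(R[1,0],R[0,0])).round(2),"q6",s["q"][5].round(3),"R22",R[:,2].round(4),"f",s["ft_force"].round(2))
    print("delta mm tool",(R.T@(np.array(target)-s["tcp_pos"])*1000).round(1))
E
python3 - <<'E'
from h import *
import pickle
a,b=pickle.load(open("c0.pkl","rb"))
out=[]
for c,(x,y,w,h) in((a,(320,165,25,20)),(b,(285,168,22,20))):
    g=c["img"][y:y+h,x:x+w].max(2).astype(float); m=np.clip(110-g,0,None); yy,xx=np.mgrid[y:y+h,x:x+w]
    out.append(((xx*m).sum()/m.sum(),(yy*m).sum()/m.sum()))
print(out); P,e=tri(a,out[0],b,out[1]); print(P,e)
delta(P+[0,0,.23])
# lug candidates at collar low z
z=P[2]-.0325-.0265
for u in((336.5,186.5),(325.8,187.3)): print(onz(a,u,z)-P)
print(onz(b,(307.6,193),z)-P)
E
```

```text
[(np.float64(330.9375), np.float64(172.6875)), (np.float64(294.8700657894737), np.float64(176.01480263157896))]
[ 0.57895396 -0.01562356  0.18345724] 0.000428693929043092
t 0.1 tcp [0.2316 0.5802 0.4036] yaw_x 158.24 q6 -0.119 R22 [-9.0e-04 -1.6e-03 -1.0e+00] f [-0.    1.01  0.73]
delta mm tool [-543.5 -424.6   -9.2]
[-0.02307936 -0.01767112 -0.059     ]
[-0.02590853  0.00847919 -0.059     ]
[-0.02629188  0.01481488 -0.059     ]
```

Call:
{"fn": "servo_tool", "kwargs": {"commands": "-543 -425 0 0;-543 -425 0 0;-543 -425 0 0;-543 -425 0 0;-543 -425 0 0;-543 -425 0 0;-543 -425 0 0;-543 -425 0 0;-543 -425 0 0;-543 -425 0 0"}}

```text
t: 0.93
tcp_pos: [0.4415, 0.2184, 0.4044]
tool_rot: [-0.593, -3.085, 0.0]
ft_force: [-0.2, 0.8, 0.4]
opening: 0.085
```

```bash
python3 -c "
from h import *
delta([.579,-.0156,.405])"
```

```text
t 0.9333 tcp [0.4415 0.2184 0.4044] yaw_x 158.25 q6 -0.883 R22 [-2.e-04 -0.e+00 -1.e+00] f [-0.23  0.78  0.39]
delta mm tool [-214.4 -166.4   -0.7]
```

Call:
{"fn": "servo_tool", "kwargs": {"commands": "-208 -157 0 0;-208 -157 0 0;-208 -157 0 0;-208 -157 0 0;-208 -157 0 0;-208 -157 0 0;-208 -157 0 0;-208 -157 0 0"}}

```text
t: 1.6
tcp_pos: [0.5771, -0.0052, 0.4039]
tool_rot: [-0.599, -3.083, 0.001]
ft_force: [-0.1, 0.3, 0.2]
opening: 0.0855
```

```bash
python3 -c "
from h import *
c=get('wrist');cv2.imwrite('pics/w1.png',c['img']);import pickle;pickle.dump(c,open('w1.pkl','wb'))
delta([.579,-.0156,.38])
print(proj(c,[[.579,-.0156,.1835],[.579,-.0156,.151]]))"
```

```text
t 1.65 tcp [ 0.5764 -0.0036  0.4039] yaw_x 158.11 q6 -1.324 R22 [-1.8e-03  7.0e-04 -1.0e+00] f [ 0.05 -0.17  0.39]
delta mm tool [ -7.  -10.2  23.9]
[[305.12824328 242.38648207]
 [307.03649339 224.17118309]]
```

View pics/w1.png

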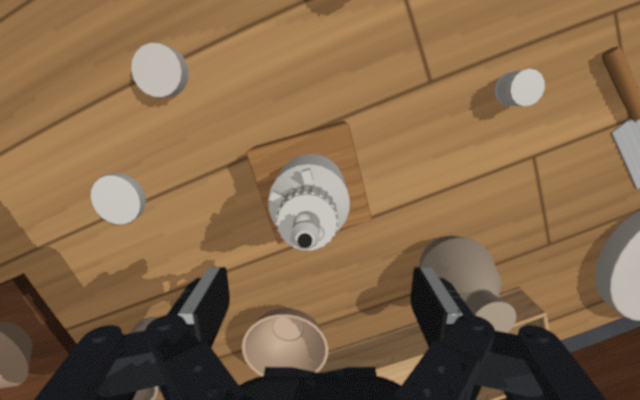

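Wrist view: seal at (305,240), predicted (305,242), so the estimate is good. The lug at (283,203) is left of the block at (307,177), so clockwise closes. Centre and start down.

Call:
{"fn": "servo_tool", "kwargs": {"commands": "-6 -9 0 0;-6 -9 20 0;-6 -9 40 0;-6 -9 40 0;-6 -9 40 0"}}

```text
t: 2.07
tcp_pos: [0.5776, -0.0122, 0.3634]
tool_rot: [-0.59, -3.083, 0.0]
ft_force: [1.3, 0.2, 0.5]
opening: 0.0855
```

```bash
python3 -c "
from h import *
delta([.579,-.0156,.306])"
```

```text
t 2.0667 tcp [ 0.5776 -0.0122  0.3634] yaw_x 158.34 q6 -1.343 R22 [-3.1e-03  5.0e-04 -1.0e+00] f [1.32 0.19 0.54]
delta mm tool [-2.8 -2.6 57.4]
```

Descend and close with moderate grip.

Call:
{"fn": "servo_tool", "kwargs": {"commands": "-2.5 -2.5 20 0;-2.5 -2.5 40 0;-2.5 -2.5 57 0;-2.5 -2.5 57 0;-2.5 -2.5 57 0"}}

```text
t: 2.48
tcp_pos: [0.5798, -0.016, 0.3083]
tool_rot: [-0.592, -3.085, -0.0]
ft_force: [0.6, -0.4, -0.0]
opening: 0.0854
```

```bash
python3 -c "
from h import *
delta([.579,-.0156,.306])"
```

```text
t 2.4833 tcp [ 0.5798 -0.016   0.3083] yaw_x 158.29 q6 -1.348 R22 [-2.e-04  0.e+00 -1.e+00] f [ 0.56 -0.44 -0.03]
delta mm tool [0.8 0.  2.3]
```

Call:
{"fn": "servo_tool", "kwargs": {"commands": "0 0 0 0;0 0 0 0;0 0 0 0;0 0 0 0;0 0 0 0;0 0 0 0;0 0 0 0;0 0 0 0", "fingers": -1, "newtons": 50}}

```text
t: 3.15
tcp_pos: [0.5802, -0.017, 0.31]
tool_rot: [0.592, 3.083, -0.003]
ft_force: [-4.2, -1.3, 5.9]
opening: 0.0432
```

```bash
python3 -c "
from h import *
delta([.579,-.0156,.306]);s=get_state();print(s['opening'],s['wrist_torque'])"
```

```text
t 3.15 tcp [ 0.5802 -0.017   0.31  ] yaw_x 158.25 q6 -1.348 R22 [ 0.0016 -0.002  -1.    ] f [-4.16 -1.32  5.93]
delta mm tool [1.6 0.8 4. ]
0.04316211821055883 [-0.37941429  0.48063823  0.07102848]
```

Call:
{"fn": "servo_tool", "kwargs": {"commands": "0 0 0 6;0 0 0 12;0 0 0 18;0 0 0 24;0 0 0 30;0 0 0 30"}}

```text
t: 3.65
tcp_pos: [0.5799, -0.0175, 0.3099]
tool_rot: [1.376, 2.823, -0.005]
ft_force: [-4.9, -3.8, 6.6]
opening: 0.0424
```

```bash
cat >st.py <<'E'
from h import *
s=get_state();delta([.579,-.0156,.306]);print(s['opening'],s['wrist_torque'].round(3),s['tau'].round(2))
E
python3 st.py
```

```text
t 3.65 tcp [ 0.5799 -0.0175  0.3099] yaw_x 128.03 q6 -0.821 R22 [-0.     -0.0035 -1.    ] f [-4.91 -3.82  6.62]
delta mm tool [2.1 0.4 3.9]
0.04241762749589314 [-0.705  0.844 -0.068] [  2.74 -32.71 -33.53   1.33  -1.17   0.57]
```

Call:
{"fn": "servo_tool", "kwargs": {"commands": "0 0 0 5;0 0 0 10;0 0 0 10"}}

```text
t: 3.9
tcp_pos: [0.5798, -0.0176, 0.3099]
tool_rot: [1.616, 2.693, -0.006]
ft_force: [-6.5, -4.0, 7.3]
opening: 0.0429
```

```bash
python3 st.py;python3 -c "
from h import *
c=get('wrist');cv2.imwrite('pics/w2.png',c['img'])"
```

```text
t 3.9 tcp [ 0.5798 -0.0176  0.3099] yaw_x 118.06 q6 -0.647 R22 [-8.0e-04 -3.9e-03 -1.0e+00] f [-6.54 -4.04  7.25]
delta mm tool [2.1 0.2 3.9]
0.04293689487895746 [-0.831  1.004 -0.138] [  3.06 -32.46 -33.67   1.51  -1.42   0.46]
```

View pics/w2.png

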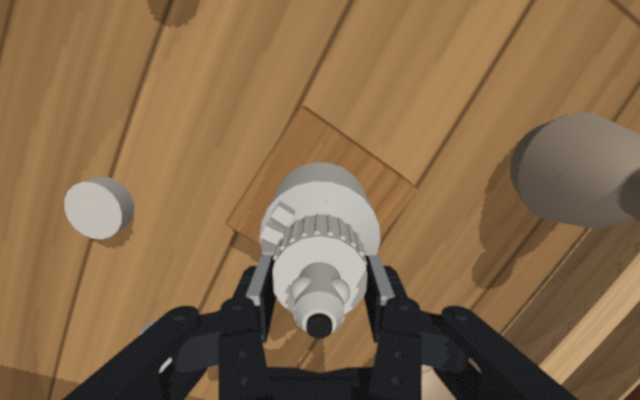

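The collar is gripped centred and turns with the fingers; the lug (272,234) is now close to the block (283,212). Continue to the stop.

Call:
{"fn": "servo_tool", "kwargs": {"commands": "0 0 0 4;0 0 0 8;0 0 0 8"}}

```text
t: 4.2
tcp_pos: [0.5797, -0.0176, 0.3099]
tool_rot: [1.798, 2.575, -0.007]
ft_force: [-6.6, -5.3, 7.7]
opening: 0.0428
```

```bash
python3 st.py
```

```text
t 4.2 tcp [ 0.5797 -0.0176  0.3099] yaw_x 110.15 q6 -0.508 R22 [-0.0014 -0.0043 -1.    ] f [-6.6  -5.26  7.68]
delta mm tool [2.2 0.1 3.9]
0.04275148957194427 [-0.925  1.164  0.215] [  2.94 -32.23 -33.79   1.7   -1.64   0.66]
```

Call:
{"fn": "servo_tool", "kwargs": {"commands": "0 0 0 4;0 0 0 8;0 0 0 8"}}

```text
t: 4.45
tcp_pos: [0.5798, -0.0189, 0.3098]
tool_rot: [1.967, 2.442, -0.013]
ft_force: [-4.7, -12.6, 6.7]
opening: 0.0427
```

```bash
python3 st.py;python3 -c "
from h import *
c=get('wrist');cv2.imwrite('pics/w3.png',c['img'][150:300,200:420].repeat(3,0).repeat(3,1))"
```

```text
t 4.45 tcp [ 0.5798 -0.0189  0.3098] yaw_x 102.31 q6 -0.371 R22 [-0.0011 -0.0102 -0.9999] f [ -4.71 -12.58   6.66]
delta mm tool [ 3.5 -0.1  3.8]
0.04270590147628668 [-2.183  1.077  1.045] [  6.43 -33.12 -33.56   3.87  -1.11   1.51]
```

View pics/w3.png

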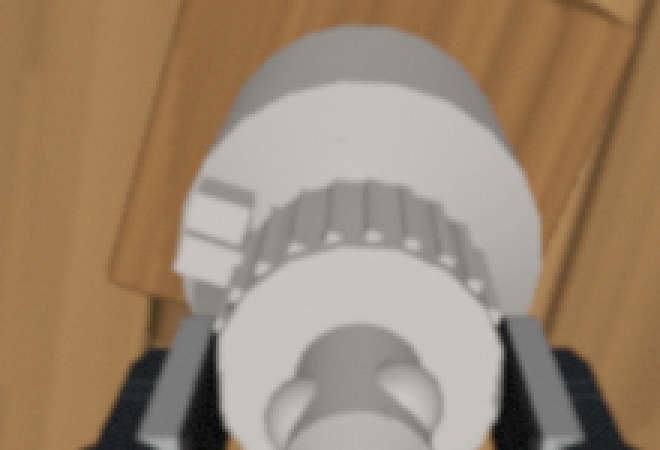

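The lug now touches the block and the torque rose to 1.0 N m: tight. Release and lift.

Call:
{"fn": "servo_tool", "kwargs": {"commands": "0 0 0 0;0 0 0 0;0 0 0 0;0 0 0 0;0 0 -40 0;0 0 -80 0;0 0 -110 0;0 0 -110 0", "fingers": 1}}

```text
t: 5.17
tcp_pos: [0.5812, -0.0163, 0.4269]
tool_rot: [1.964, 2.437, 0.012]
ft_force: [0.6, -0.5, 1.2]
opening: 0.0856
```

```bash
python3 -c "
from h import *
delta([.564,.2285,.36])
c=get('wrist');cv2.imwrite('pics/w4.png',c['img'])"
```

```text
t 5.1667 tcp [ 0.5812 -0.0163  0.4269] yaw_x 102.27 q6 -0.37 R22 [ 0.014  -0.0019 -0.9999] f [ 0.63 -0.54  1.17]
delta mm tool [243.2  34.4  66.2]
```

View pics/w4.png

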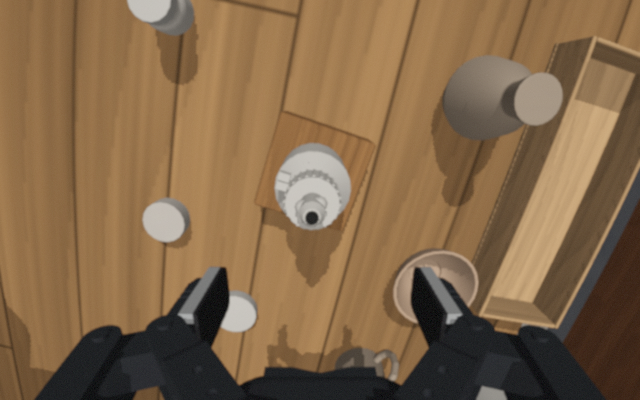

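Lug and block still touch at (283,184). Go to the cap.

Call:
{"fn": "servo_tool", "kwargs": {"commands": "243 36 0 0;243 36 0 0;243 36 0 0;243 36 0 0;243 36 20 0;243 36 60 0;243 36 60 0;243 36 60 0;243 36 60 0"}}

```text
t: 5.97
tcp_pos: [0.5627, 0.2291, 0.3549]
tool_rot: [-1.968, -2.445, 0.007]
ft_force: [0.6, 0.1, 0.1]
opening: 0.0857
```

```bash
python3 -c "
from h import *
c=get('wrist')
delta([.564,.2285,.187])
g=cv2.cvtColor(c['img'],cv2.COLOR_BGR2HSV); m=((g[...,1]<45)&(g[...,2]>150)).astype(np.uint8)
n,l,st,ce=cv2.connectedComponentsWithStats(m)
for i in range(1,n):
  if st[i,4]>200: print(st[i],ce[i],onz(c,ce[i],.034))
print(proj(c,[[.564,.2285,.034]]))
cv2.imwrite('pics/w5.png',c['img'])"
```

```text
t 6.0167 tcp [0.5634 0.2285 0.357 ] yaw_x 102.26 q6 0.049 R22 [-1.4e-03 -8.0e-04 -1.0e+00] f [-0.01 -0.67 -0.05]
delta mm tool [ -0.    0.9 170. ]
[  85    0   46   36 1224] [107.31127451  15.27941176] [0.35411593 0.34114755 0.034     ]
[ 446   18   94   77 5439] [495.82257768  60.46718147] [0.6825683  0.37490481 0.034     ]
[ 580   20   60  172 7611] [614.65563001 112.4531599 ] [0.8097206  0.36211383 0.034     ]
[ 306  171   39   40 1193] [324.84828164 190.7334451 ] [0.56536803 0.23087571 0.034     ]
[120 224  38  31 555] [141.79459459 236.91171171] [0.39544933 0.14436053 0.034     ]
[ 102  245   42   41 1333] [122.5483871  265.56939235] [0.37575701 0.10625896 0.034     ]
[[322.87896646 192.81014366]]
```

View pics/w5.png

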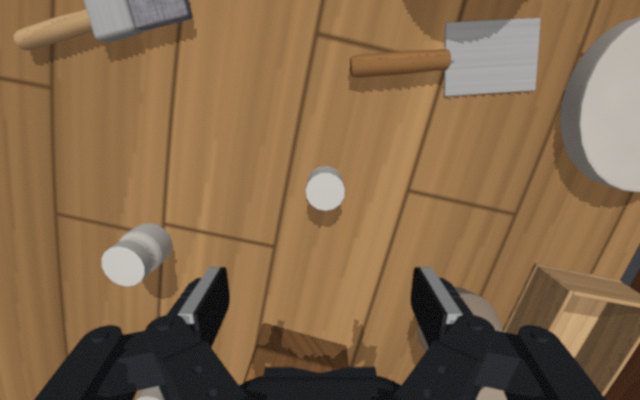

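Cap at (325,190), gripper centred on it within about 2 mm. Descend part-way and re-measure.

Call:
{"fn": "servo_tool", "kwargs": {"commands": "1 1 40 0;1 1 80 0;1 1 100 0;1 1 100 0;1 1 100 0"}}

```text
t: 6.43
tcp_pos: [0.5647, 0.2287, 0.2582]
tool_rot: [-1.974, -2.444, 0.0]
ft_force: [0.5, -0.2, 0.1]
opening: 0.0852
```

```bash
python3 -c "
from h import *
c=get('wrist')
delta([.564,.2285,.184])
g=cv2.cvtColor(c['img'],cv2.COLOR_BGR2HSV); m=((g[...,1]<45)&(g[...,2]>165)).astype(np.uint8)
n,l,st,ce=cv2.connectedComponentsWithStats(m)
for i in range(1,n):
  if st[i,4]>1500 and abs(ce[i][0]-320)<100: print(st[i],ce[i],onz(c,ce[i],.034))
print(proj(c,[[.564,.2285,.034]]))
cv2.imwrite('pics/w6.png',c['img'])"
```

```text
t 6.4833 tcp [0.5655 0.2291 0.2602] yaw_x 102.16 q6 0.051 R22 [ 3.4e-03  8.0e-04 -1.0e+00] f [ 0.84 -0.49  0.9 ]
delta mm tool [-0.3 -1.9 76.2]
[ 294  204   56   52 2242] [321.61016949 229.31891169] [0.56539622 0.23074628 0.034     ]
[[318.79536281 232.01555598]]
```

View pics/w6.png

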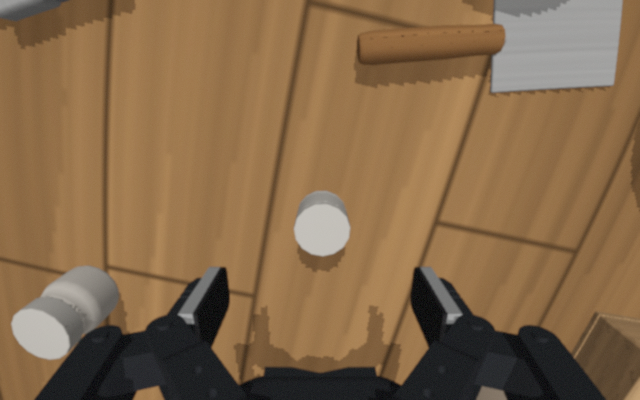

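Cap top centre at (322,230) → (0.565, 0.230). Descend, close.

Call:
{"fn": "servo_tool", "kwargs": {"commands": "1 0 30 0;1 0 55 0;1 0 74 0;1 0 74 0;1 0 74 0"}}

```text
t: 6.9
tcp_pos: [0.5651, 0.2307, 0.1858]
tool_rot: [1.972, 2.444, 0.003]
ft_force: [0.2, -0.7, 0.5]
opening: 0.0852
```

```bash
python3 -c "
from h import *
delta([.565,.2298,.184])"
```

```text
t 6.9 tcp [0.5651 0.2307 0.1858] yaw_x 102.21 q6 0.053 R22 [ 2.4e-03  6.0e-04 -1.0e+00] f [ 0.22 -0.72  0.51]
delta mm tool [-0.9 -0.3  1.8]
```

Call:
{"fn": "servo_tool", "kwargs": {"commands": "0 0 0 0;0 0 0 0;0 0 0 0;0 0 0 0;0 0 0 0;0 0 0 0;0 0 0 0;0 0 0 0", "fingers": -1, "newtons": 90}}

```text
t: 7.57
tcp_pos: [0.5651, 0.2311, 0.1859]
tool_rot: [1.971, 2.444, 0.004]
ft_force: [0.0, 0.9, 6.3]
opening: 0.0342
```

```bash
python3 st.py
```

```text
t 7.5667 tcp [0.5651 0.2311 0.1859] yaw_x 102.25 q6 0.053 R22 [ 3.2e-03  8.0e-04 -1.0e+00] f [0.01 0.91 6.27]
delta mm tool [-244.   -38.3 -120.3]
0.03416106193935585 [-0.028  0.113 -0.005] [-1.000e-02 -3.824e+01 -2.837e+01  2.000e-02 -2.100e-01  1.000e-02]
```

Call:
{"fn": "servo_tool", "kwargs": {"commands": "0 0 -40 0;0 0 -80 0;0 0 -120 0;0 0 -160 0;0 0 -200 0;0 0 -225 0;0 0 -225 0;0 0 -225 0"}}

```text
t: 8.23
tcp_pos: [0.5643, 0.2309, 0.4115]
tool_rot: [1.97, 2.443, 0.006]
ft_force: [-0.3, 0.2, -0.5]
opening: 0.0339
```

```bash
python3 -c "
from h import *
delta([.579,-.0156,.405])
print(get_state()['opening'])"
```

```text
t 8.2333 tcp [0.5643 0.2309 0.4115] yaw_x 102.25 q6 0.053 R22 [ 0.0047  0.0013 -1.    ] f [-0.31  0.15 -0.49]
delta mm tool [-244.1  -37.9    6.2]
0.033862867254337625
```

Call:
{"fn": "servo_tool", "kwargs": {"commands": "-244 -37.5 0 0;-244 -37.5 0 0;-244 -37.5 0 0;-244 -37.5 0 0;-244 -37.5 0 0;-244 -37.5 0 0;-244 -37.5 0 0;-244 -37.5 0 0;-244 -37.5 0 0"}}

```text
t: 8.98
tcp_pos: [0.5788, -0.0155, 0.4065]
tool_rot: [-1.97, -2.442, 0.002]
ft_force: [1.3, 0.0, -0.8]
opening: 0.0342
```

```bash
python3 -c "
from h import *
w=get('wrist');b=get('scene')
delta([.579,-.0156,.405])
P=get_state()['tcp_pos'];P=np.array(P)
for c in(w,b): print(proj(c,[P-[0,0,.1519],P-[0,0,.1859],[.579,-.0156,.1835],[.579,-.0156,.151]]).round(1).tolist())
im=np.vstack([cv2.resize(w['img'][140:400,150:490],None,fx=1.6,fy=1.0)[:260]*1]) if 0 else np.hstack([cv2.resize(w['img'][150:350,220:420],(400,400)),cv2.resize(b['img'][120:220,245:345],(400,400),interpolation=cv2.INTER_CUBIC)])
cv2.imwrite('pics/w7.png',im)"
```

```text
t 9.0833 tcp [ 0.5789 -0.0144  0.4075] yaw_x 102.33 q6 -0.369 R22 [-2.e-03  7.e-04 -1.e+00] f [-0.86 -0.03  0.17]
delta mm tool [-1.2 -0.2  2.5]
[[322.0, 295.2], [321.8, 259.1], [321.3, 233.5], [321.2, 216.5]]
[[295.0, 152.4], [295.1, 164.0], [294.8, 176.0], [294.8, 186.1]]
```

View pics/w7.png

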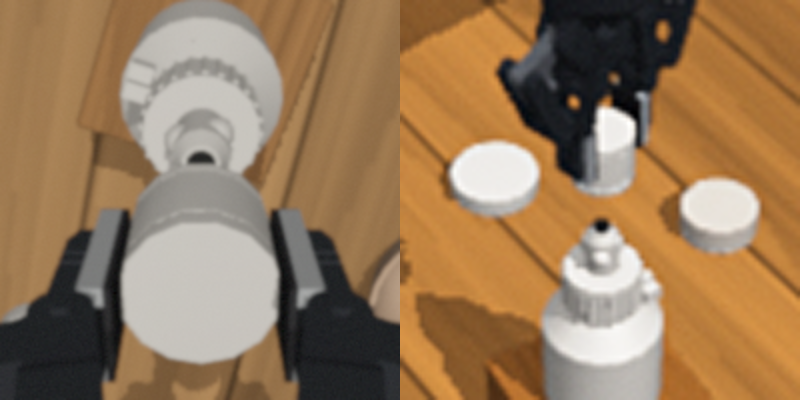

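Cap sits as predicted in the jaws (top centre (320,295) vs (322,295)) and lines up with the spout in both views. Descend.

Call:
{"fn": "servo_tool", "kwargs": {"commands": "-1.4 0 0 0;-1.4 0 12 0;-1.4 0 25 0;-1.4 0 33 0;-1.4 0 33 0;-1.4 0 33 0"}}

```text
t: 9.58
tcp_pos: [0.5791, -0.0167, 0.3739]
tool_rot: [-1.97, -2.444, 0.002]
ft_force: [1.3, -0.6, -1.1]
opening: 0.034
```

```bash
python3 -c "
from h import *
delta([.579,-.0158,.357])"
```

```text
t 9.5833 tcp [ 0.5791 -0.0167  0.3739] yaw_x 102.25 q6 -0.371 R22 [-2.9e-03  5.0e-04 -1.0e+00] f [ 1.27 -0.62 -1.11]
delta mm tool [ 0.9  0.2 16.9]
```

Call:
{"fn": "servo_tool", "kwargs": {"commands": "0.5 0 5 0;0.5 0 10 0;0.5 0 14 0;0.5 0 16 0;0.5 0 16 0"}}

```text
t: 10.0
tcp_pos: [0.5791, -0.0164, 0.3589]
tool_rot: [-1.971, -2.444, 0.0]
ft_force: [-0.3, 0.5, -1.1]
opening: 0.0342
```

```bash
python3 -c "
from h import *
delta([.579,-.0158,.3404])"
```

```text
t 10.0 tcp [ 0.5791 -0.0164  0.3589] yaw_x 102.23 q6 -0.37 R22 [-1.2e-03  6.0e-04 -1.0e+00] f [-0.32  0.5  -1.08]
delta mm tool [ 0.6  0.  18.5]
```

No contact force with the rim 8 mm below the spout's top: it has entered freely. Push on in small steps.

Call:
{"fn": "servo_tool", "kwargs": {"commands": "0 0 2 0;0 0 4 0;0 0 6 0;0 0 8 0;0 0 8 0"}}

```text
t: 10.42
tcp_pos: [0.5794, -0.0161, 0.353]
tool_rot: [-1.971, -2.445, -0.002]
ft_force: [-4.3, 3.7, 6.1]
opening: 0.0342
```

Call:
{"fn": "servo_tool", "kwargs": {"commands": "0 0 1.5 0;0 0 3 0;0 0 3 0"}}

```text
t: 10.67
tcp_pos: [0.5796, -0.0159, 0.352]
tool_rot: [-1.972, -2.446, -0.003]
ft_force: [-6.0, 4.7, 11.9]
opening: 0.0343
```

Call:
{"fn": "servo_tool", "kwargs": {"commands": "0 0 1 0;0 0 2 0;0 0 2 0;0 0 2 0"}}

```text
t: 11.0
tcp_pos: [0.5795, -0.0158, 0.3501]
tool_rot: [-1.971, -2.446, -0.003]
ft_force: [-7.1, 4.9, 11.3]
opening: 0.0341
```

Call:
{"fn": "servo_tool", "kwargs": {"commands": "0 0 1 0;0 0 2 0;0 0 2 0;0 0 2 0"}}

```text
t: 11.33
tcp_pos: [0.579, -0.0161, 0.3437]
tool_rot: [-1.971, -2.445, -0.0]
ft_force: [-0.9, 4.5, -4.8]
opening: 0.0344
```

Click: the TCP dropped 6 mm and the force reversed. Press on firmly.

Call:
{"fn": "servo_tool", "kwargs": {"commands": "0 0 2 0;0 0 4 0;0 0 6 0;0 0 6 0;0 0 6 0"}}

```text
t: 11.75
tcp_pos: [0.5793, -0.0164, 0.3391]
tool_rot: [-1.972, -2.445, -0.0]
ft_force: [-3.4, 4.4, 3.2]
opening: 0.0341
```

Call:
{"fn": "servo_tool", "kwargs": {"commands": "0 0 1.5 0;0 0 3 0;0 0 3 0;0 0 3 0"}}

```text
t: 12.08
tcp_pos: [0.5794, -0.0164, 0.3378]
tool_rot: [-1.972, -2.446, -0.0]
ft_force: [-7.8, 4.8, 10.0]
opening: 0.0343
```

Call:
{"fn": "servo_tool", "kwargs": {"commands": "0 0 2 0;0 0 4 0;0 0 4 0;0 0 4 0"}}

```text
t: 12.42
tcp_pos: [0.5795, -0.0163, 0.3377]
tool_rot: [1.971, 2.446, -0.0]
ft_force: [-16.8, 5.6, 24.4]
opening: 0.0343
```

Call:
{"fn": "servo_tool", "kwargs": {"commands": "0 0 1 0;0 0 2 0;0 0 2 0;0 0 2 0"}}

```text
t: 12.75
tcp_pos: [0.5795, -0.0163, 0.3376]
tool_rot: [1.971, 2.446, -0.0]
ft_force: [-21.3, 6.2, 31.8]
opening: 0.0339
```

Hard stop reached at 32 N. I'll relieve some of the sideways force, then look.

Call:
{"fn": "servo_tool", "kwargs": {"commands": "0 -1 0 0;0 -2.5 0 0;0 -2.5 0 0;0 -2.5 0 0"}}

```text
t: 13.08
tcp_pos: [0.5783, -0.0165, 0.3376]
tool_rot: [1.968, 2.442, 0.008]
ft_force: [-11.0, 7.7, 26.7]
opening: 0.0346
```

```bash
python3 st.py; python3 -c "
from h import *
w=get('wrist');b=get('scene')
im=np.hstack([cv2.resize(w['img'][130:330,220:420],(400,400)),cv2.resize(b['img'][130:230,245:345],(400,400),interpolation=cv2.INTER_CUBIC)])
cv2.imwrite('pics/w8.png',im)"
```

```text
t 13.0833 tcp [ 0.5783 -0.0165  0.3376] yaw_x 102.27 q6 -0.372 R22 [ 7.1e-03  8.0e-04 -1.0e+00] f [-11.03   7.68  26.68]
delta mm tool [ 0.7  0.7 31.6]
0.034582657176201466 [1.319 1.984 0.054] [ -4.23 -21.08 -26.5   -1.53  -3.46   0.  ]
```

View pics/w8.png

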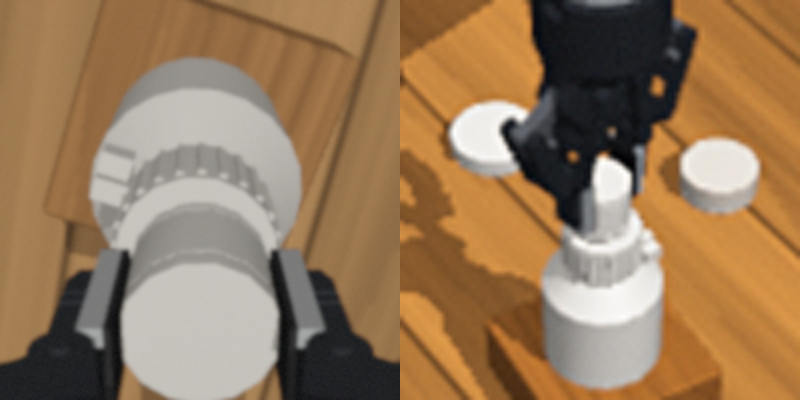

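Cap sits just above the collar, and the lug at wrist crop (110,185) is still against the block. The downward force is a steady 27 N, so I'm handing in.

```bash
python3 -c "
from h import *
print(job_done())"
```

```text
the job is handed in; nothing more can be done
None
```

I tightened the collar, then pressed the snap cap over the spout until it clicked. I handed the job in at about 13 s, with the gripper still holding the cap down.

- **Collar:** it turned about 56° clockwise to its stop. The torque rose to about 1 N m, and the last picture still shows the lug against the block.
- **Cap:** it met the bumps at about 12 N. The tool then dropped 6 mm and the force reversed, which is the click. I pressed on to the hard stop, where the tool stayed at 0.3376 m as the push rose from 24 to 32 N.
- **At hand-in:** the push was about 27 N down at 90 N grip.
- **Other things on the bench:** I touched none of them. The jar lid looks in place in the last picture; I did not re-check the rest at the end.

Some checks did not fully agree:

- **Sideways force:** about 13 N remained at the end. I had shifted the tool to relieve it, which cut it from about 22 N but left a 0.4° tilt.
- **Final height:** the tool ended 1.3 mm below the hard-stop height I worked out. That could be calibration error or slight slip of the cap in the jaws.
- **Finger opening:** it read 2 to 3 mm less than the true diameters on both grips.

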